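# Bolt the blade case shut past its safety catch

## Task

Lock the orange blade case: press its yellow spring catch plate down with one fingertip and, keeping it down all the way, push the bolt's upright blue tab with the other fingertip until the bolt is fully home in its keeper on the red lid. Then let the catch spring back up and move clear. Do not grip or lift anything, and leave the glue bottle, the can, the sanding block and the wax tin where they stand.

Things in the scene. Friction and masses are not known exactly. Their poses are not given: they have to be found in the camera images.
- case: Orange blade case with red lid, fixed to the bench, 342 x 260 x 90 mm; origin on the bench under it. Its x axis runs from front (-150 mm) to rear (+192 mm; lid from +66 mm), z up. On top, a steel base plate (x -110 to +56, y -61 to +61, its top 94 mm above the bench) carries the bolt, which slides along case +x to the lid: blue tab on the -y side, yellow catch plate beside it on the +y side.
- keeper (a point): Middle of the steel keeper hoop on the lid that receives the bolt, at case x +88, y -12, z +104 mm; the hoop reaches 10 mm to either side along case x, 14 mm along y, and its top is 115 mm above the bench. A guide saddle for the bolt stands on the base plate at case x +43 to +55 mm, y -27 to +3 mm, top 113 mm above the bench.
- tab (a point): Middle of the top edge of the bolt's blue upright tab, on its back face: the face to push, towards case +x. The tab is 6 mm thick (x), 40 mm wide (y: 14 mm to the -y side of this point, 26 mm to the +y side) and stands about 37 mm clear above the 12 mm round bolt. Moves with the bolt; with the bolt drawn back it lies at case x -50, y -34, z +147 mm. Nothing stands behind it.
- bolt (a joint): Slide of the bolt along case +x, in m: 0 to 0.0015 drawn back (start), 0.041 fully home at its stop. Friction about 2 N, no spring: stays where left. Has teeth every 10 mm: locked but for 2 mm of play while the catch is up, free while the catch is down by more than 5 mm. The catch can spring fully up at the end only with the bolt at 0.038 or more.
- catch_top (a point): Centre of the top face of the yellow spring catch plate, 94 mm (case x) by 35 mm (case y), level; moves with it. At rest 126 mm above the bench, at case x -47, y +32.5 mm: 66.5 mm to the +y side of the tab's point and 21 mm below it. It goes straight down, level, wherever along it one presses, and a fingertip can slide along it while pressing.
- catch (a joint): How far the catch plate is pressed down, in m: 0 up, 0.009 at its bottom stop. Spring: 1.8 N at first, 4.5 N at the bottom; springs back by itself. Pressed 7 to 9 mm, its top is 23 to 25 mm above the base plate: a second fingertip at that height passes 7 mm above the bolt and 28 mm below the tab's top edge. Fingertips about 65 mm apart (centres) meet plate and tab near their middles.
- glue: White glue bottle with yellow label and orange cap, 56 mm across, 150 mm tall, loose on the bench beside the case; origin at the centre of its underside.
- finish: Steel can with green label, 70 mm across, 100 mm tall, loose on the bench beside the case; origin at the centre of its underside.
- block: Cork sanding block with wooden grip, 100 x 60 x 55 mm, loose on the bench beside the case; origin at the centre of its underside.
- wax: Round brass tin of wax, 52 mm across, 32 mm tall, standing loose on the case's lid; origin at the centre of its underside.
There are look-alikes about, which are no part of the job. What is meant by the glue is not pink or purple, and is the larger of those in its own colour.

How it is judged (in metres and radians):
On the way, in this order (a step that is already met when the one before it is completed fails the run):
1. the catch is pressed down while the bolt is still drawn back (value of joint catch above 0.0053 m and value of joint bolt below 0.006 m), for 0.1 s.
2. the bolt is fully home with the catch still held down (value of joint catch above 0.0053 m and value of joint bolt above 0.037 m), for 0.1 s.
At the end, for the whole second after the job is handed in: The bolt stands fully home (joint at least 37 of its 41 mm) and at rest, the catch has sprung back up (within 2 mm), and the glue bottle, can, sanding block and wax tin stand upright within 20 mm of where they were (value of joint bolt above 0.037 m and value of joint catch below 0.002 m and velocity of joint bolt between -0.005 and 0.005 m/s and distance of each of glue, finish, block, wax from where it was at the start of the episode below 0.02 m and angle between each of glue, finish, block, wax's own z axis and vertical below 0.2 rad and linear speed of each of glue, finish, block, wax below 0.02 m/s); the robot touches nothing.
It fails at once if the catch is let up while the bolt is in mid-travel (value of joint bolt between 0.007 and 0.034 m and value of joint catch below 0.0035 m).
It fails at once if a bystander is lifted, carried, shoved or tipped (distance of any of glue, finish, block, wax from where it was at the start of the episode above 0.025 m or angle between any of glue, finish, block, wax's own z axis and vertical above 0.3 rad).
It also fails if it takes over 35 s, if anything falls off the work surface, if the arm or the gripper's body presses on something with over 40 N, if the wrist force passes 120 N, or if a joint passes its speed limit or range.

## Robot

A 7-joint arm with a two-finger parallel gripper is mounted at the origin on the work surface. World frame = base frame: x ahead of the robot, y to its left, z up, the work surface at z = 0. Lengths are in mm, angles in rad, forces in N, time in s.
With the tool pointing down it reaches from about 400 to 850 mm from the base axis. Payload 4.5 kg.
Tool frame: the origin (TCP) lies on the mounting face of the last link; the fingertips stand 166 mm ahead of it and the grasp point (between the pads) lies 147 mm ahead of it (finger_overhang is the z of the fingertips in the tool frame, in mm); z points along the fingers, y is the line along which they close (so a half turn about z gives the same grasp; the last joint's range is limited). The gripper opens to 88 mm and grips with 3 to 60 N. Pads are 18 mm wide; open, the fingers measure 123 mm over their backs; the gripper's body (75 mm by 187 mm) begins 45 mm behind the grasp point.
Start: joints at [-1.303, 0.689, -0.195, 1.565, 0.157, 0.902, -0.215], TCP at [144.775, 608.012, 404.743] pointing down, gripper open.
Joint ranges: [-3.01, 3.01], [-0.46, 2.08], [-1.47, 1.51], [0.13, 2.56], [-1, 4.14], [0.04, 2.09], [-2.66, 2.66]. Speed limits (rad/s): [2.57, 2.57, 3.14, 3.14, 3.14, 3.14, 3.14].

## Interface

Orientations are given as a unit quaternion [w, x, y, z].
In Python, from workcell import * gives the robot as it stands. The module is installed in compiled form; this text tells all that it offers.
- The arm moves only by the tool arm_command, never from a script. Its argument "series" is a list that holds one entry, the list of rows, each a list of 7 numbers: the shift along the tool's x, y, z in mm, then the turn, a rotation vector about the tool's x, y, z in degrees, then the opening, from 0 (shut) to 1 (fully open). A call has exactly 8 rows; each row is the pose to reach, as a shift and turn from the pose commanded when the call began, along the tool's axes at that moment; what a row does not reach only later rows make up. A row lasts 1/8 s, in which the tool goes at most 62.5 mm and 10.7 degrees, less where a joint would pass 70% of its speed; a pose out of reach is approached as far as the arm can. A call with a gripper value outside its range is refused whole. The fingers move at their own pace and stop on an object; "squeeze" is the grip in N (left out, the last holds). Time passes only in rows, so rows that repeat a pose let the fingers close, or fill a call up. It gives the time, the measured TCP pose, the force, the opening and the grip force at its end, in the units of the state.
- read_state(): the state, without advancing time (a new reading comes with each control period).
- camera(name): name is "scene" or "top" or "wrist"; returns the picture (400x640x3 uint8, red, green, blue); there is no depth.
- camera_model(name): a dict with "camera_matrix" (3x3 intrinsics, pixels), "R" (3x3) and "t" (3): a world point X has camera coordinates R X + t. Camera axes: x right, y down, z forward; pixel columns grow to the right and rows downward; lengths in mm; the calibration is good to about 2 mm. The wrist camera is an equidistant fisheye: a pixel r from the principal point sees the ray r / f radians off the axis. A picture is of the moment at which its call begins: read the wrist's pose just before it. camera_model takes no time and is no camera call; for the wrist camera it gives the pose at the moment of the call.
- close_job(): hands the job in; it is judged then, once.
The state is a dict: "t": time; "joints": joint angles; "joint_velocities": joint speeds; "effort": joint torques, N m; "ee_pos": TCP position; "orientation": TCP orientation; "wrist_force": force on the tool from outside, world axes, zero at the start; "torque": the same for the moment, N m; "width": opening from 0.0 (shut) to 1.0 (fully open); "grasp_force": force on a finger pad.
Only numpy, scipy, OpenCV 4.12 (cv2) and the standard library are available. Lean on these libraries where they do the work, as an engineer would, in place of code of your own. Each camera call takes 0.05 s, during which the arm holds its last target. There are 200 camera calls.

## Working session

There is one attempt and no reset: what is moved stays moved. The work goes in short steps, Python scripts to look and compute and a tool call to move; the robot and the scene stay as the last step left them, time stands still between calls to the robot, and variables do not carry over. Pictures are saved under pics/ and viewed, at most 10 in all, crops included, and the job is handed in when it is done.

Besides the shell and the picture viewer there is one more tool, called after "Request:" by a JSON object that holds its "fn" and its "kwargs". arm_command: Moves the arm, as the interface text tells. Its arguments: {"type":"object","properties":{"series":{"type":"array","items":{"type":"array","items":{"type":"array","items":{"type":"number"}}}},"squeeze":{"type":"number"}},"required":["series"]}

```bash
mkdir -p pics; python3 - <<'E'
from workcell import *
import cv2
s=read_state();print(s['t'],s['ee_pos'],s['orientation'],s['width'],s['wrist_force'])
for n in ("scene","top"):
    cv2.imwrite(f"pics/{n}0.png",camera(n)[:,:,::-1]); m=camera_model(n);print(n,m)
E
```

```text
0.0 [144.75052323 607.67583307 403.92403756] [-5.11495763e-05  1.16602499e-01  9.93178253e-01 -9.01120869e-04] 1.0017017593337691 [-0.2490428   0.3369504  -0.32162681]
scene {'camera_matrix': array([[431.7418162 ,   0.        , 307.77543961],
       [  0.        , 431.7418162 , 201.01467903],
       [  0.        ,   0.        ,   1.        ]]), 'R': array([[ 0.73230125,  0.68071141,  0.01915319],
       [ 0.38713337, -0.39300521, -0.83407114],
       [-0.56023444,  0.61820618, -0.55132431]]), 't': array([-453.77425504, -139.4349199 , 1265.59707122])}
top {'camera_matrix': array([[419.42257577,   0.        , 324.01919445],
       [  0.        , 419.42257577, 202.18406266],
       [  0.        ,   0.        ,   1.        ]]), 'R': array([[-0.02743136, -0.99958186, -0.0091447 ],
       [-0.99426805,  0.02822895, -0.10312216],
       [ 0.10333718,  0.0062635 , -0.99462666]]), 't': array([  59.49984278,  592.38290974, 1148.47908041])}
```

View pics/top0.png

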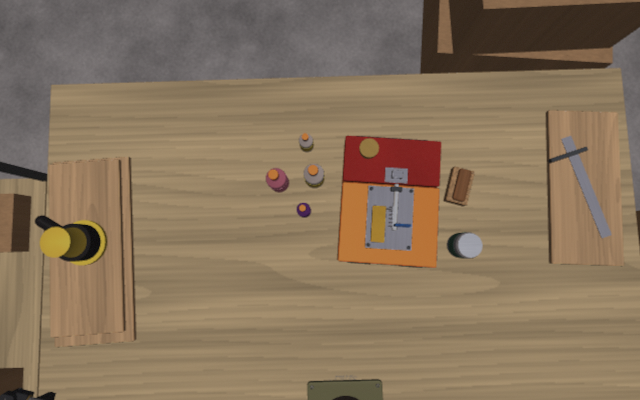

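View pics/scene0.png

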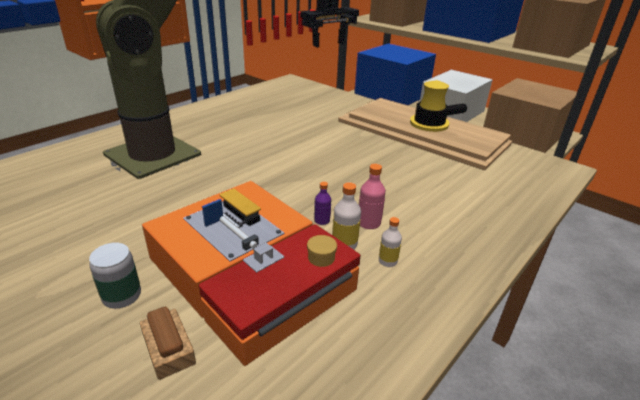

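```bash
cat > h.py <<'E'
from workcell import *
import cv2, numpy as np
from scipy.spatial.transform import Rotation as Rn
def ray(n,px,z):
    m=camera_model(n);R,t=m['R'],m['t'];C=-R.T@t
    px=np.atleast_2d(px).astype(float)
    d=(np.c_[px,np.ones(len(px))]@np.linalg.inv(m['camera_matrix']).T)@R
    return C+d*((z-C[2])/d[:,2])[:,None]
def proj(n,P):
    m=camera_model(n);c=np.atleast_2d(P)@m['R'].T+m['t'];c=c@m['camera_matrix'].T
    return c[:,:2]/c[:,2:]
def blob(im,lo,hi,roi):
    x0,y0,x1,y1=roi
    h=cv2.cvtColor(im,cv2.COLOR_RGB2HSV)
    m=np.zeros(h.shape[:2],np.uint8);m[y0:y1,x0:x1]=cv2.inRange(h,lo,hi)[y0:y1,x0:x1]
    c=max(cv2.findContours(m,cv2.RETR_EXTERNAL,cv2.CHAIN_APPROX_NONE)[0],key=cv2.contourArea)
    return c
E
python3 - <<'E'
from h import *
im=cv2.imread("pics/top0.png")[:,:,::-1].copy()
def fit(n,im,lo,hi,roi,z):
    c=blob(im,lo,hi,roi);P=ray(n,c[:,0],z)[:,:2].astype(np.float32)
    r=cv2.minAreaRect(P);return r
print("case",fit("top",im,(5,180,120),(16,255,255),(320,170,450,280),90))
print("lid",fit("top",im,(0,180,60),(3,255,255),(320,120,450,200),90))
print("plate",fit("top",im,(18,120,80),(30,255,255),(360,195,390,250),126))
print("tab",fit("top",im,(105,120,30),(125,255,255),(385,215,420,235),147))
for r in ((360,195,390,250),):
    print(cv2.boundingRect(blob(im,(18,120,80),(30,255,255),r)))
# scene check
sc=cv2.imread("pics/scene0.png")[:,:,::-1].copy()
for nm,lo,hi,roi,z in (("plate",(18,120,110),(30,255,255),(200,180,270,230),126),("tab",(105,100,20),(125,255,255),(190,190,235,230),147)):
    c=blob(sc,lo,hi,roi);print(nm,cv2.boundingRect(c),fit("scene",sc,lo,hi,roi,z))
E
```

```text
case ((559.2723999023438, -13.014007568359375), (89.11005401611328, 228.20826721191406), 57.923583984375)
lid ((694.4332885742188, -141.96771240234375), (256.3126525878906, 122.61288452148438), 84.55130004882812)
plate ((525.239501953125, -94.18296813964844), (33.5091438293457, 91.7909164428711), 84.58927154541016)
tab ((518.4789428710938, -153.51441955566406), (37.66350173950195, 5.028547763824463), 88.40103912353516)
(371, 206, 15, 36)
plate (220, 189, 40, 26) ((529.2977294921875, -101.33964538574219), (35.52043914794922, 95.66378784179688), 85.18016815185547)
tab (203, 200, 19, 26) ((547.9808349609375, -176.80918884277344), (32.097557067871094, 75.13276672363281), 54.32743835449219)
```

The top view shows the case at px (339–441, 136–268), with the yellow plate at (371–386, 206–242) and the blue tab near (401, 225). The scene view agrees. From these the case origin is about (568, -130.5) with yaw about -5.45°. The plate, tab and lid sizes and spacing match the figures given. I'll travel high, by way of (420, 300).

Request:
{"fn": "arm_command", "kwargs": {"series": [[[-48,-34,0,0,0,-1,0.54],[-97,-67,0,0,0,-2,0.54],[-145,-101,0,0,0,-3,0.54],[-194,-135,0,0,0,-4,0.54],[-242,-169,0,0,0,-5,0.54],[-291,-202,0,0,0,-6,0.54],[-339,-236,0,0,0,-7,0.54],[-339,-236,0,0,0,-7.95,0.54]]]}}

```text
t: 1.1
ee_pos: [423.4, 294.9, 404.1]
orientation: [0.001, 0.053, 0.999, -0.002]
wrist_force: [-0.4, 0.9, 1.0]
width: 0.538
grasp_force: 0.0
```

Request:
{"fn": "arm_command", "kwargs": {"series": [[[-16,-59,0,0,0,0,0.54],[-33,-118,0,0,0,0,0.54],[-49,-177,0,0,0,0,0.54],[-65,-236,0,0,0,0,0.54],[-82,-295,0,0,0,0,0.54],[-98,-354,0,0,0,0,0.54],[-114,-413,0,0,0,0,0.54],[-114,-413,0,0,0,0,0.54]]]}}

```text
t: 2.1
ee_pos: [494.1, -126.9, 404.1]
orientation: [-0.0, 0.052, 0.999, -0.001]
wrist_force: [-0.2, 1.2, 0.1]
width: 0.542
grasp_force: 0.0
```

```bash
python3 - <<'E'
from h import *
w=camera("wrist");s=read_state();print(s['t'],s['ee_pos'],Rn.from_quat(np.roll(s['orientation'],-1)).as_matrix().round(4),s['wrist_force'])
m=camera_model("wrist");print(m)
cv2.imwrite("pics/w1.png",w[:,:,::-1])
E
```

```text
2.15 [ 494.13079567 -123.49578071  404.25598377] [[-9.951e-01  9.900e-02 -5.000e-04]
 [ 9.900e-02  9.951e-01  2.000e-04]
 [ 5.000e-04  1.000e-04 -1.000e+00]] [0.02736392 1.84840993 0.2240789 ]
{'camera_matrix': array([[309.70691629,   0.        , 317.33731942],
       [  0.        , 309.70691629, 196.20740863],
       [  0.        ,   0.        ,   1.        ]]), 'R': array([[ 1.00303492e-01,  9.94956851e-01,  2.72434096e-04],
       [ 9.62359027e-01, -9.70867507e-02,  2.53848902e-01],
       [ 2.52595154e-01, -2.51997519e-02, -9.67243848e-01]]), 't': array([  73.60915677, -521.77395533,  260.24271825])}
```

View pics/w1.png

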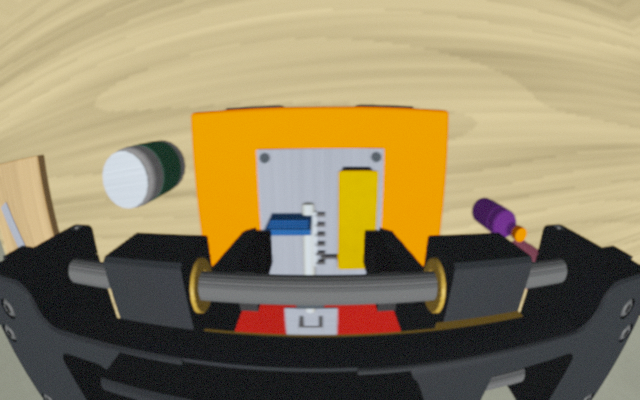

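The wrist view shows the plate at px (340–377, 168–270) and the tab top at about (268–311, 215–222). I'll measure both through the fisheye model.

```bash
python3 - <<'E'
from h import *
w=cv2.imread("pics/w1.png")[:,:,::-1].copy()
m=camera_model("wrist");K,R,t=m['camera_matrix'],m['R'],m['t'];C=-R.T@t
def fr(px,z):
    p=(np.atleast_2d(px)-K[:2,2])/K[0,0];r=np.linalg.norm(p,axis=1)
    d=np.c_[p/r[:,None]*np.sin(r)[:,None],np.cos(r)]@R
    return C+d*((z-C[2])/d[:,2])[:,None]
a=np.radians(-5.45);o=np.array([568,-130.5])
def case(P): 
    q=P[:,:2]-o;return np.c_[q@[np.cos(a),np.sin(a)],q@[-np.sin(a),np.cos(a)]]
c=blob(w,(22,150,150),(32,255,255),(330,160,385,275))[:,0]
print(cv2.boundingRect(c))
q=case(fr(c,126));print("plate",q.min(0),q.max(0),"exp -94 15 0 50")
r=cv2.minAreaRect(q.astype(np.float32));print(r)
c=blob(w,(100,120,30),(125,255,255),(260,205,315,240))[:,0]
print(cv2.boundingRect(c))
q=case(fr(c,147));print("tab",q.min(0),q.max(0),"exp back -50, y -48..-8")
c=blob(w,(8,150,150),(18,255,255),(180,100,460,240))[:,0]
q=case(fr(c,90));print("case",q.min(0),q.max(0),"exp -150 -130 . 130")
E
```

```text
(337, 170, 40, 99)
plate [-94.7292375   17.39922992] [-2.13515303 50.97113195] exp -94 15 0 50
((-48.42363357543945, 34.2766227722168), (33.02252960205078, 92.838134765625), 89.35796356201172)
(266, 215, 44, 20)
tab [-61.80675689 -42.98462161] [-45.20064906  -7.18898863] exp back -50, y -48..-8
case [-150.54608647 -125.67603939] [-86.23405159 130.32675965] exp -150 -130 . 130
```

Request:
{"fn": "arm_command", "kwargs": {"series": [[[0,1.5,35,0,0,0,0.54],[0,1.5,70,0,0,0,0.54],[0,1.5,95,0,0,0,0.54],[0,1.5,105,0,0,0,0.54],[0,1.5,105,0,0,0,0.54],[0,1.5,105,0,0,0,0.54],[0,1.5,105,0,0,0,0.54],[0,1.5,105,0,0,0,0.54]]]}}

```text
t: 3.15
ee_pos: [494.5, -120.7, 300.3]
orientation: [0.001, 0.048, 0.999, -0.0]
wrist_force: [0.1, -0.4, -0.0]
width: 0.538
grasp_force: 0.0
```

```bash
python3 - <<'E'
from h import *
w=camera("scene");s=read_state();print(s['t'],s['ee_pos'],s['wrist_force'])
cv2.imwrite("pics/s2.png",cv2.resize(w[140:290,130:330,::-1],None,fx=4,fy=4,interpolation=cv2.INTER_CUBIC))
E
```

```text
3.2 [ 494.40703428 -120.68357197  300.13027443] [ 0.41931932 -0.41717358 -0.99171727]
```

View pics/s2.png

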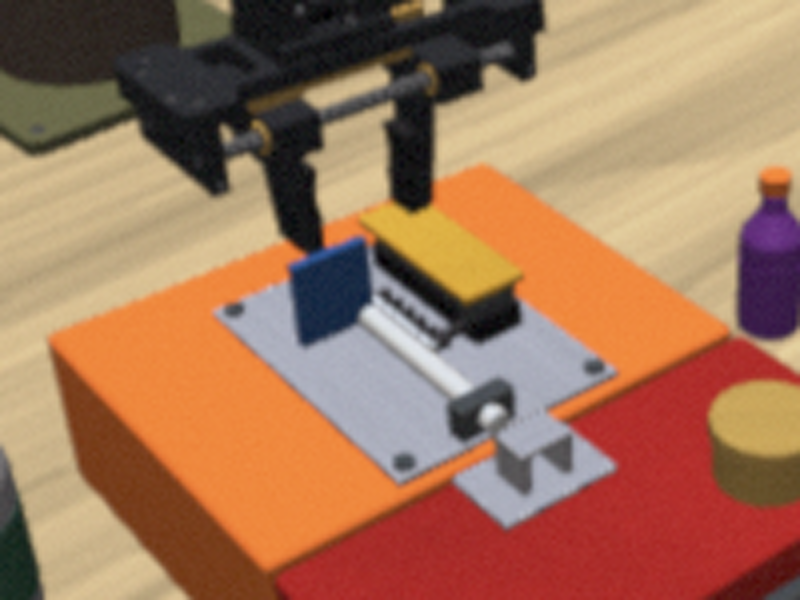

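The crop shows the right finger (410, 205) above the front part of the plate, and the left finger (310, 245) behind the tab and clear of it. Next I'll press.

Request:
{"fn": "arm_command", "kwargs": {"series": [[[0,0,4,0,0,0,0.54],[0,0,7,0,0,0,0.54],[0,0,10,0,0,0,0.54],[0,0,12,0,0,0,0.54],[0,0,14,0,0,0,0.54],[0,0,16,0,0,0,0.54],[0,0,16,0,0,0,0.54],[0,0,16,0,0,0,0.54]]]}}

```text
t: 4.2
ee_pos: [494.3, -120.5, 283.7]
orientation: [-0.0, 0.047, 0.999, 0.0]
wrist_force: [-0.5, 0.6, 3.5]
width: 0.535
grasp_force: 1.9
```

Request:
{"fn": "arm_command", "kwargs": {"series": [[[0,0,0.5,0,0,0,0.54],[0,0,0.5,0,0,0,0.54],[0,0,0.5,0,0,0,0.54],[0,0,0.5,0,0,0,0.54],[0,0,0.5,0,0,0,0.54],[0,0,0.5,0,0,0,0.54],[0,0,0.5,0,0,0,0.54],[0,0,0.5,0,0,0,0.54]]]}}

```text
t: 5.2
ee_pos: [494.3, -120.5, 283.4]
orientation: [0.0, 0.047, 0.999, 0.0]
wrist_force: [-1.1, -0.1, 5.9]
width: 0.539
grasp_force: 2.8
```

```bash
python3 - <<'E'
from h import *
F=[];Z=[]
for i in range(10):
    w=camera("scene");s=read_state();F.append(s['wrist_force']);Z.append(s['ee_pos'])
print(s['t'],np.mean(F,0),np.std(F,0),np.mean(Z,0))
cv2.imwrite("pics/s3.png",cv2.resize(w[140:290,130:330,::-1],None,fx=4,fy=4,interpolation=cv2.INTER_CUBIC))
E
```

```text
5.7 [-1.675276    0.2327001   5.54068048] [0.54617018 0.32266297 0.37272139] [ 494.26504581 -120.52739252  283.36605998]
```

View pics/s3.png

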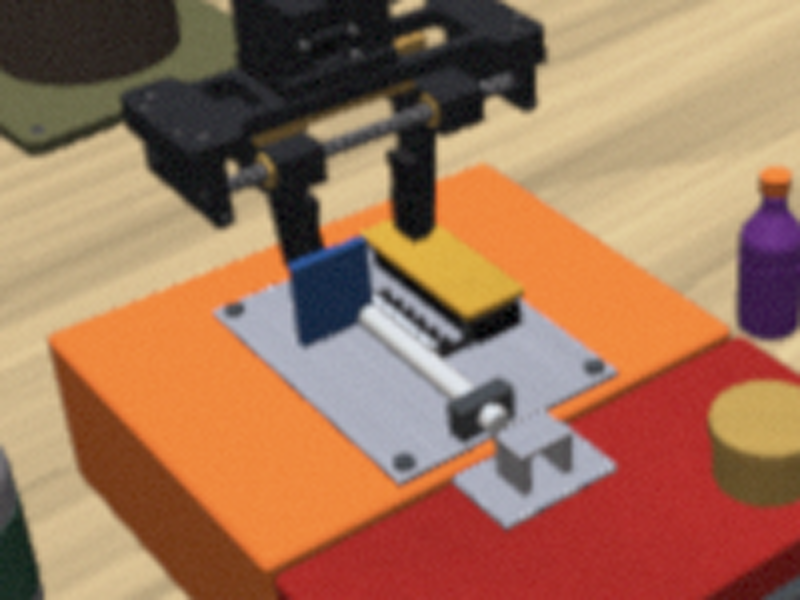

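The plate is visibly lower and the vertical force of about 5.5 N means it is near its stop. The bolt hasn't moved, with its end still at (492, 412). I'll now push along tool -x.

Request:
{"fn": "arm_command", "kwargs": {"series": [[[-5,0,0,0,0,0,0.54],[-10,0,0,0,0,0,0.54],[-15,0,0,0,0,0,0.54],[-20,0,0,0,0,0,0.54],[-25,0,0,0,0,0,0.54],[-30,0,0,0,0,0,0.54],[-35,0,0,0,0,0,0.54],[-35,0,0,0,0,0,0.54]]]}}

```text
t: 6.7
ee_pos: [523.5, -123.5, 283.0]
orientation: [-0.008, 0.047, 0.999, -0.001]
wrist_force: [-16.1, 0.5, 21.5]
width: 0.54
grasp_force: 10.8
```

```bash
python3 - <<'E'
from h import *
F=[]
for i in range(3):
    w=camera("scene");s=read_state();F.append(s['wrist_force'])
print(s['t'],np.array(F).round(1),s['ee_pos'],s['orientation'],s['torque'])
cv2.imwrite("pics/s4.png",cv2.resize(w[140:290,130:330,::-1],None,fx=4,fy=4,interpolation=cv2.INTER_CUBIC))
E
```

```text
6.85 [[-16.6   1.9  20.8]
 [-16.5   1.9  20.6]
 [-15.8   1.3  19.8]] [ 523.48207715 -123.46979234  283.03557826] [-8.18115641e-03  4.69561220e-02  9.98863138e-01 -7.88643204e-04] [0.81276503 3.44162495 0.30883729]
```

View pics/s4.png

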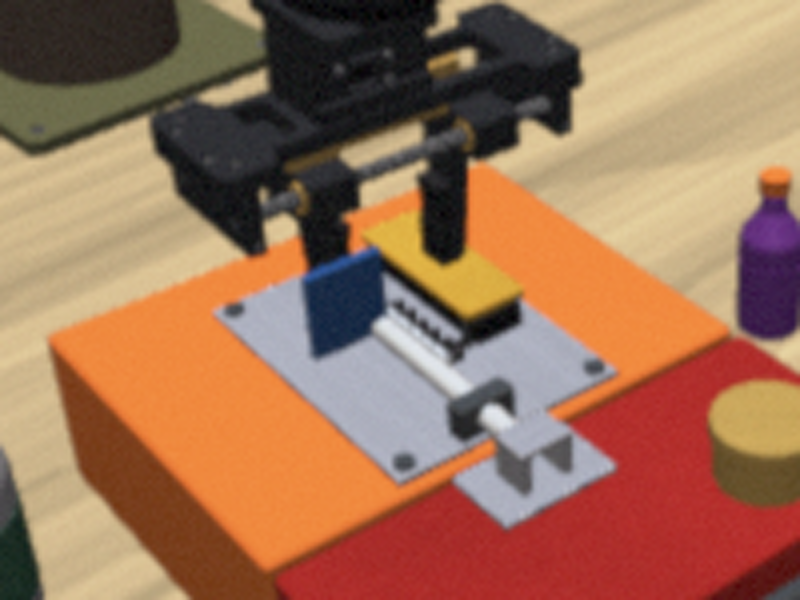

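The bolt end is through the saddle and has travelled about 10 mm, with the catch still down. The plate finger is bearing hard on the bottom stop, so friction adds drag. I'll ease up about 1 mm.

Request:
{"fn": "arm_command", "kwargs": {"series": [[[0,0,-0.2,0,0,0,0.54],[0,0,-0.4,0,0,0,0.54],[0,0,-0.6,0,0,0,0.54],[0,0,-0.8,0,0,0,0.54],[0,0,-1,0,0,0,0.54],[0,0,-1,0,0,0,0.54],[0,0,-1,0,0,0,0.54],[0,0,-1,0,0,0,0.54]]]}}

```text
t: 7.85
ee_pos: [526.6, -124.0, 283.4]
orientation: [-0.004, 0.048, 0.999, -0.0]
wrist_force: [-6.9, -0.0, 4.7]
width: 0.539
grasp_force: 3.8
```

Request:
{"fn": "arm_command", "kwargs": {"series": [[[-2,0,0,0,0,0,0.54],[-4,0,0,0,0,0,0.54],[-6,0,0,0,0,0,0.54],[-8,0,0,0,0,0,0.54],[-10,0,0,0,0,0,0.54],[-12,0,0,0,0,0,0.54],[-12,0,0,0,0,0,0.54],[-12,0,0,0,0,0,0.54]]]}}

```text
t: 8.85
ee_pos: [539.1, -125.2, 283.4]
orientation: [-0.003, 0.048, 0.999, -0.0]
wrist_force: [-4.8, 0.0, 4.5]
width: 0.541
grasp_force: 3.1
```

Request:
{"fn": "arm_command", "kwargs": {"series": [[[-2,0,0,0,0,0,0.54],[-4,0,0,0,0,0,0.54],[-6,0,0,0,0,0,0.54],[-8,0,0,0,0,0,0.54],[-10,0,0,0,0,0,0.54],[-12,0,0,0,0,0,0.54],[-12,0,0,0,0,0,0.54],[-12,0,0,0,0,0,0.54]]]}}

```text
t: 9.85
ee_pos: [550.8, -126.3, 283.4]
orientation: [-0.003, 0.048, 0.999, -0.0]
wrist_force: [-6.7, -0.7, 3.8]
width: 0.538
grasp_force: 4.0
```

```bash
python3 - <<'E'
from h import *
w=camera("scene");s=read_state()
print(s['t'],s['ee_pos'],s['wrist_force'])
cv2.imwrite("pics/s5.png",cv2.resize(w[140:290,130:330,::-1],None,fx=4,fy=4,interpolation=cv2.INTER_CUBIC))
E
```

```text
9.9 [ 550.83351681 -126.29892174  283.41241914] [-5.47346648  0.33509845  5.10442732]
```

View pics/s5.png

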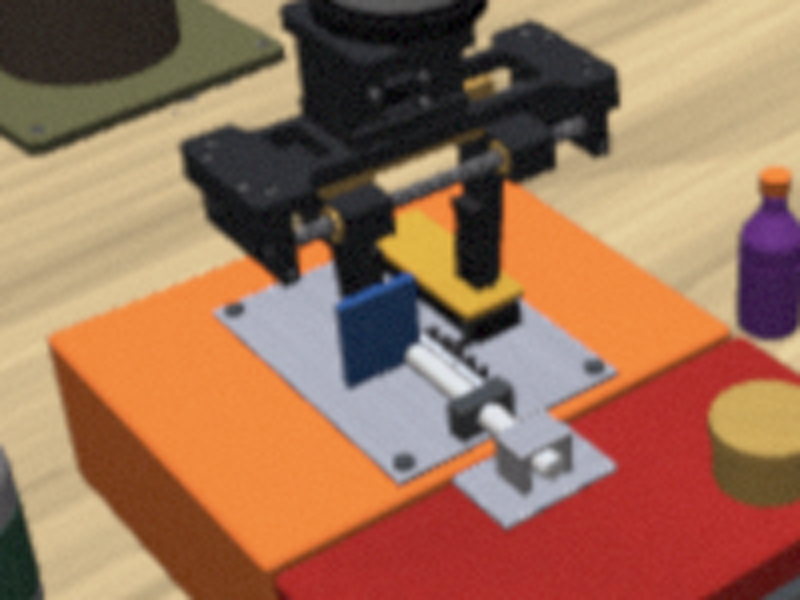

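The bolt end (545, 460) is now inside the keeper. The force hasn't risen yet, so I'll push on gently until it meets the stop.

Request:
{"fn": "arm_command", "kwargs": {"series": [[[-1,0,0,0,0,0,0.54],[-2,0,0,0,0,0,0.54],[-3,0,0,0,0,0,0.54],[-4,0,0,0,0,0,0.54],[-4,0,0,0,0,0,0.54],[-4,0,0,0,0,0,0.54],[-4,0,0,0,0,0,0.54],[-4,0,0,0,0,0,0.54]]]}}

```text
t: 10.9
ee_pos: [552.2, -126.4, 283.4]
orientation: [-0.007, 0.048, 0.999, -0.0]
wrist_force: [-14.1, 2.6, 12.9]
width: 0.537
grasp_force: 8.7
```

Request:
{"fn": "arm_command", "kwargs": {"series": [[[0,0,-0.3,0,0,0,0.54],[0,0,-0.6,0,0,0,0.54],[-1,0,-0.8,0,0,0,0.54],[-2,0,-0.8,0,0,0,0.54],[-3,0,-0.8,0,0,0,0.54],[-3,0,-0.8,0,0,0,0.54],[-3,0,-0.8,0,0,0,0.54],[-3,0,-0.8,0,0,0,0.54]]]}}

```text
t: 11.9
ee_pos: [553.2, -126.4, 283.4]
orientation: [-0.01, 0.049, 0.999, -0.0]
wrist_force: [-18.4, 2.5, 13.3]
width: 0.538
grasp_force: 10.8
```

```bash
python3 - <<'E'
from h import *
w=camera("top");s=read_state()
print(s['t'],s['ee_pos'],s['orientation'],s['wrist_force'])
a=cv2.imread("pics/scene0.png")[:,:,::-1].copy();b=camera("scene")
a0=np.radians(-5.45);o=np.array([568,-130.5]);R=np.array([[np.cos(a0),-np.sin(a0)],[np.sin(a0),np.cos(a0)]])
# top-right corner of tab (+x face, -y / +y top corners) travel by mask shift
for im,roi in ((a,(190,190,235,230)),(b,(200,195,245,245))):
    c=blob(im,(105,100,20),(125,255,255),roi);m=cv2.moments(c)
    p=[m['m10']/m['m00'],m['m01']/m['m00']];q=(ray("scene",p,128)[0,:2]-o)@R;print(cv2.boundingRect(c),p,q)
E
```

```text
11.95 [ 553.21096228 -126.43961405  283.39659495] [-1.04908988e-02  4.85974345e-02  9.98763291e-01 -3.44348735e-04] [-18.00224754   3.10028977  12.1776755 ]
(203, 200, 19, 26) [212.22995780590713, 212.1492616033755] [-39.95543675 -35.43530287]
(214, 208, 21, 28) [223.99403122130394, 220.89118457300276] [ -2.57217524 -33.73262721]
```

Request:
{"fn": "arm_command", "kwargs": {"series": [[[0,0,-0.5,0,0,0,0.54],[0,0,-1,0,0,0,0.54],[-1,0,-1,0,0,0,0.54],[-2,0,-1,0,0,0,0.54],[-2,0,-1,0,0,0,0.54],[-2,0,-1,0,0,0,0.54],[-2,0,-1,0,0,0,0.54],[-2,0,-1,0,0,0,0.54]]]}}

```text
t: 13.0
ee_pos: [553.9, -126.5, 283.5]
orientation: [-0.013, 0.049, 0.999, -0.0]
wrist_force: [-20.1, 2.2, 9.7]
width: 0.542
grasp_force: 11.3
```

```bash
python3 - <<'E'
from h import *
b=camera("scene");s=read_state()
print(s['t'],s['ee_pos'],s['orientation'],s['wrist_force'])
a=cv2.imread("pics/scene0.png")[:,:,::-1].copy()
a0=np.radians(-5.45);o=np.array([568,-130.5]);R=np.array([[np.cos(a0),-np.sin(a0)],[np.sin(a0),np.cos(a0)]])
box=lambda x:np.array([[*(o+R@[x,y]),z] for y in(-48,-8) for z in(112,147)])
p0=proj("scene",box(-44))
for d in (34,37,39,41): print(d,(proj("scene",box(-44+d))-p0).round(1).tolist())
C=[]
for im,roi in ((a,(190,190,235,230)),(b,(200,195,245,245))):
    c=cv2.approxPolyDP(cv2.convexHull(blob(im,(105,100,20),(125,255,255),roi)),2,True);print(c[:,0].tolist())
print(p0.round(1).tolist())
E
```

```text
13.05 [ 553.93306002 -126.49215279  283.46556151] [-1.26670736e-02  4.86875821e-02  9.98733705e-01 -2.26505155e-04] [-20.22569936   3.78516939   9.50979642]
34 [[9.7, 8.4], [9.9, 8.2], [9.9, 8.0], [10.1, 7.8]]
37 [[10.6, 9.2], [10.8, 9.0], [10.8, 8.7], [11.0, 8.5]]
39 [[11.2, 9.7], [11.4, 9.5], [11.4, 9.2], [11.7, 9.0]]
41 [[11.8, 10.2], [12.0, 10.0], [12.0, 9.7], [12.3, 9.4]]
[[220, 200], [221, 215], [218, 220], [206, 225], [203, 206]]
[[232, 209], [233, 224], [228, 231], [217, 235], [214, 216], [222, 210]]
[[206.1, 220.7], [204.0, 205.2], [224.4, 212.8], [222.8, 197.5]]
```

The tip has stopped under about 20 N, and the tab's image shift matches 39–41 mm of travel. The bolt is home, so I'll back off the tab and then lift.

Request:
{"fn": "arm_command", "kwargs": {"series": [[[6,0,0,0,0,0,0.54],[12,0,0,0,0,0,0.54],[16,0,0,0,0,0,0.54],[16,0,-6,0,0,0,0.54],[16,0,-20,0,0,0,0.54],[16,0,-50,0,0,0,0.54],[16,0,-90,0,0,0,0.54],[16,0,-120,0,0,0,0.54]]]}}

```text
t: 14.05
ee_pos: [546.0, -125.2, 408.2]
orientation: [0.0, 0.047, 0.999, 0.0]
wrist_force: [0.6, 0.1, -0.4]
width: 0.542
grasp_force: 0.0
```

Request:
{"fn": "arm_command", "kwargs": {"series": [[[30,0,-10,0,0,0,0.54],[60,0,-20,0,0,0,0.54],[60,0,-20,0,0,0,0.54],[60,0,-20,0,0,0,0.54],[60,0,-20,0,0,0,0.54],[60,0,-20,0,0,0,0.54],[60,0,-20,0,0,0,0.54],[60,0,-20,0,0,0,0.54]]]}}

```text
t: 15.05
ee_pos: [486.5, -119.8, 425.8]
orientation: [-0.0, 0.047, 0.999, 0.0]
wrist_force: [-0.9, 0.5, -0.1]
width: 0.542
grasp_force: 0.0
```

```bash
python3 - <<'E'
from h import *
b=camera("scene");s=read_state()
print(s['t'],s['ee_pos'],s['wrist_force'])
c=cv2.approxPolyDP(cv2.convexHull(blob(b,(105,100,20),(125,255,255),(200,195,245,245))),2,True);print(c[:,0].tolist())
cv2.imwrite("pics/s6.png",cv2.resize(b[150:350,80:410,::-1],(792,480),interpolation=cv2.INTER_CUBIC))
E
```

```text
15.1 [ 486.4249057  -119.77460669  425.89885528] [-0.03279052 -0.63431101 -0.81579755]
[[232, 207], [233, 224], [228, 231], [217, 235], [214, 216]]
```

View pics/s6.png

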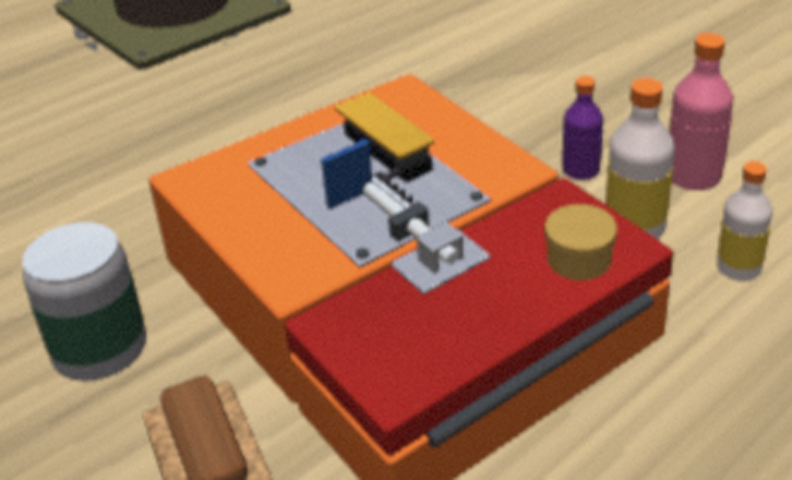

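The bolt is in the keeper at (450, 252), and the bystanders haven't moved. I'll compare the plate mask with the start to check the catch is up, then hand in if it matches.

```bash
python3 - <<'E'
from h import *
a=cv2.imread("pics/scene0.png")[:,:,::-1].copy();b=camera("scene")
r=[cv2.boundingRect(blob(i,(18,120,110),(30,255,255),(200,180,270,230))) for i in (a,b)];print(r)
d=cv2.absdiff(a,b)[182:226,235:265].mean();print(d)
if abs(r[0][1]-r[1][1])<=1 and abs(sum(r[0][1::2])-sum(r[1][1::2]))<=1: print(close_job())
E
```

```text
[(220, 189, 40, 26), (220, 189, 40, 27)]
4.9482323232323235
the job is handed in; nothing more can be done
None
```

The bolt is home in its keeper, the catch is back up and the arm is clear; I handed the job in at about 15 s (judge's result not shown), with the glue bottle, can, sanding block and wax tin standing where they were.

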